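# Fill the photometer's vial block and hold the glass cell in its light path

## Task

Get the photometer ready for a reading: put the two spare vials from the white tray fully down into the two empty pockets of its blue block, leaving the vials already in it alone. Then take the glass cell from the tray by its two frosted long faces only, never touching its clear end windows, and finish while holding it there: upright and still in mid-air, centred in the light path between the lamp and the sensor, with its clear windows facing them. Do not disturb the other things on the bench.

Things in the scene. Friction and masses are not known exactly. Their poses are not given: they have to be found in the camera images.
- photometer: Open teaching photometer, fixed, left or right of the tray. Origin under the centre of its grey base, 190 (x) x 290 (y) x 12 mm. At x = -55 mm a blue block, 44 (x) x 200 (y) mm, top at 38 mm, has four pockets in a row along y, 45 mm apart. At x = +50 mm two black barrels face each other along y: lamp at +y, sensor at -y.
- pocket0 (a point): Centre of the floor of pocket 0 of the blue block (14 mm above the bench). Each pocket is round, 24.5 mm in diameter with a 2 mm chamfer at its mouth, 24 mm deep. Any two of the four pockets are empty at the start, the other two hold a vial.
- pocket1 (a point): Centre of the floor of pocket 1 of the blue block (14 mm above the bench). Each pocket is round, 24.5 mm in diameter with a 2 mm chamfer at its mouth, 24 mm deep. Any two of the four pockets are empty at the start, the other two hold a vial.
- pocket2 (a point): Centre of the floor of pocket 2 of the blue block (14 mm above the bench). Each pocket is round, 24.5 mm in diameter with a 2 mm chamfer at its mouth, 24 mm deep. Any two of the four pockets are empty at the start, the other two hold a vial.
- pocket3 (a point): Centre of the floor of pocket 3 of the blue block (14 mm above the bench). Each pocket is round, 24.5 mm in diameter with a 2 mm chamfer at its mouth, 24 mm deep. Any two of the four pockets are empty at the start, the other two hold a vial.
- beam (a point): Middle of the light path, halfway between lamp and sensor, 75 mm above the bench, 63 mm above the base. Axes as the photometer's: y runs along the light path, z up. The open gap between the barrel faces is 100 mm, y = -50 to +50 mm here; the barrels are 40 mm in diameter and 66 mm long, centred on this axis, tops 95 mm above the bench.
- tray: Shallow white open tray with a thin dark liner, fixed, 210 (x) x 280 (y) x 16 mm high, walls and floor 4 mm thick; origin under its centre.
- spare_a: Spare vial, standing in the tray: upright closed glass cylinder, 22 mm in diameter, 60 mm tall, its top 18 mm a white cap of the same diameter, 3 mm chamfer at the foot, about 30 g. Origin at the centre of its underside, z up along it. The two spares are alike.
- spare_b: Spare vial, standing in the tray: upright closed glass cylinder, 22 mm in diameter, 60 mm tall, its top 18 mm a white cap of the same diameter, 3 mm chamfer at the foot, about 30 g. Origin at the centre of its underside, z up along it. The two spares are alike.
- vial_a: Vial like the spares, 22 mm in diameter, 60 mm tall, already seated in a pocket of the blue block at the start (its underside on the pocket floor, its top 74 mm above the bench). To be left there. Origin at the centre of its underside.
- vial_b: Vial like the spares, 22 mm in diameter, 60 mm tall, already seated in a pocket of the blue block at the start (its underside on the pocket floor, its top 74 mm above the bench). To be left there. Origin at the centre of its underside.
- cell: Closed rectangular glass cell, 46 (x) x 24 (y) x 60 (z) mm, about 80 g, upright in the tray. The two long faces (46 x 60, normal to y, 24 mm apart) are frosted whitish; the narrow end faces (normal to x, 46 mm apart) are clear windows, not to be touched by the robot. Light must run along its x axis, either way round. Origin: centre of its underside.
- cell_mid (a point): Centre of the cell, 30 mm above its underside.
- wash_bottle: Bystander: translucent white wash bottle with a bent spout, 70 mm in diameter, 210 mm tall, the spout reaching 75 mm out along its y axis. Origin at the centre of its underside.
- beaker: Bystander: translucent beaker, 84 mm across at the rim, 100 mm tall. Origin at the centre of its underside.
- petri_dish: Bystander: clear shallow dish, 84 mm in diameter, 14 mm tall. Origin at the centre of its underside.
There are look-alikes about, which are no part of the job. What is meant by the cell is not purple, and is the larger of those in its own colour.

How it is judged:
By the outcome, as a careful person would: the job done as asked, in the order asked, and still so for the second after the job is handed in, while the arm keeps its last pose, push and grip.
It also fails if it takes over 72 s, if anything falls off the work surface, if the arm or the gripper's body presses on something with over 40 N, if the wrist force passes 120 N, or if a joint passes its speed limit or range.

## Robot

A 6-joint arm with a two-finger parallel gripper is mounted at the origin on the work surface. World frame = base frame: x ahead of the robot, y to its left, z up, the work surface at z = 0. Lengths are in m, angles in rad, forces in N, time in s.
With the tool pointing down it reaches from about 0.275 to 0.825 m from the base axis. Payload 4.9 kg.
Tool frame: the origin (TCP) lies midway between the tips of the shut fingers; the grasp point (between the pads) lies 19 mm behind it (grip_point_offset is the distance from the TCP to the grasp point, in m); z points along the fingers, x is the direction in which the jaws open and shut, and the axes are right-handed (so a half turn about z gives the same grasp; the last joint's range is limited). The gripper opens to 85 mm and grips with 20 to 120 N. Pads are 22 mm wide; open, the fingers measure 114 mm over their backs; the gripper's body (76 mm by 85 mm) begins 54 mm behind the grasp point. The pads swing forward as they close: fully open they stand 13 mm farther back than shut.
Start: joints at [-1.384, 0.326, -0.193, 1.052, 0, 1.437], TCP at [0.173, -0.522, 0.231] pointing down, gripper open.
Joint ranges: [-2.65, 2.65], [-0.97, 1.79], [-1.3, 1.35], [-1.93, 2.1], [-1.47, 1.37], [-3.14, 3.14]. Speed limits (rad/s): [2.57, 2.57, 3.14, 3.14, 3.14, 3.14].

## Interface

Orientations are given as a rotation vector (axis times angle).
In Python, from cell import * gives the robot as it stands. Calls block until the motion is done:
- movep(position, orientation): joint-space move of the TCP to a pose.
- move_l(position, velocity=0.15, rot=None, until_force=None): straight line of the TCP; rot=None keeps the orientation; velocity is the mean speed in m/s. With until_force (N) it stops when the force on the tool has changed by that much, and returns True; else False.
- set_joints(angles): joint-space move.
- let_go() and grab(newtons=None): open the fingers fully, or close them until they stop; newtons is the grip in N (None keeps the last).
- sleep(seconds).
- ik(position, orientation): joint angles nearest the present ones, or None.
- get_state(): the state.
- grab_frame(name): name is "scene" or "top"; returns a dict with "img" (420x560x3 uint8, red, green, blue), "fx", "fy", "cx", "cy" (pixels), "cam_to_world" (4x4, takes a point from camera to world coordinates). Camera axes: x right, y down, z forward; pixel columns grow to the right and rows downward; lengths in m; the calibration is good to about 2 mm. A picture is of the moment at which its call begins. There is no depth.
A pose or a line that the arm cannot do raises MotionError and nothing moves.
- sign_off(): hands the job in, once; it reports no verdict.
Trained networks look in the newest picture that a camera, given by its name, has taken for a name from the list of things; names that differ only in an ending like _2 or _b are one class to them, and where a whole thing is asked for, a point or a joint stands for the part that bears it (a point fixed in the world has none). Each returns a list of dicts, best first, with "score" (0 to 1); they miss things now and then, are a little off and sometimes report something else, mostly with a low value. They report only what shows in the picture. A call takes as long as a camera call. They do not tell look-alikes from the thing itself.
- spot_in(camera, name): "centre" ([column, row] in pixels, amid what is visible of it).
- silhouettes(camera, name): "mask" (420x560 bool, what is visible of it) and "centre" ([column, row] in pixels, amid what is visible of it).
- tip_of(camera, name): "centre" ([column, row] in pixels: a listed point, or the origin of a listed thing).
The state is a dict: "clock": time; "q": joint angles; "joint_velocities": joint speeds; "tau": joint torques, N m; "position": TCP position; "eef_rot": TCP orientation; "contact_force": force on the tool from outside, world axes, zero at the start; "wrist_torque": the same for the moment, N m; "finger_gap": opening from 0.0 (shut) to 1.0 (fully open).
Only numpy, scipy, OpenCV 4.12 (cv2) and the standard library are available. Lean on these libraries where they do the work, as an engineer would, in place of code of your own. Each camera call takes 0.05 s, during which the arm holds its last target. There are 200 camera calls.

## Working session

There is one attempt and no reset: what is moved stays moved. The work goes in short steps, each a Python script; the robot and the scene stay as the last script left them, time stands still between calls to the robot, and variables do not carry over. Pictures are saved under pics/ and viewed, about 8 in all and at most 12, crops included, and the job is handed in when it is done.

```bash
ls; mkdir -p pics; python3 - <<'E'
from cell import *
import cv2, numpy as np
s=get_state(); print(s['clock'],s['position'],s['eef_rot'],s['finger_gap'])
for c in ['scene','top']:
    f=grab_frame(c); cv2.imwrite(f'pics/{c}0.png',cv2.resize(f['img'][:,:,::-1],(800,600),interpolation=cv2.INTER_CUBIC))
    print(c,f['fx'],f['fy'],f['cx'],f['cy'],np.round(f['cam_to_world'],4).tolist())
    for n in ['photometer','pocket0','pocket1','pocket2','pocket3','beam','tray','spare_a','vial_a','cell','cell_mid','wash_bottle','beaker','petri_dish']:
        print(n,'tip',[(np.round(d['centre'],1).tolist(),round(d['score'],2)) for d in tip_of(c,n)][:6])
        if n in('spare_a','cell','vial_a'): print('   spot',[(np.round(d['centre'],1).tolist(),round(d['score'],2)) for d in spot_in(c,n)][:6])
E
```

```text
pics
0.0 [ 0.17332475 -0.52137119  0.23051245] [-2.54669750e+00  1.83752391e+00  1.90570139e-03] 1.0010064426093725
scene 500.22927619477446 500.22927619477446 277.1451221434821 209.78062202970565 [[-0.3875, 0.6488, -0.655, 1.4556], [0.9218, 0.2781, -0.2699, 0.3371], [0.007, -0.7084, -0.7058, 1.0027], [0.0, 0.0, 0.0, 1.0]]
photometer tip [([229.8, 200.5], 0.86)]
pocket0 tip [([245.9, 187.1], 0.96), ([258.4, 190.7], 0.96), ([220.0, 182.2], 0.74), ([231.6, 183.9], 0.66)]
pocket1 tip [([245.9, 187.1], 0.96), ([258.4, 190.7], 0.96), ([220.0, 182.2], 0.74), ([231.6, 183.9], 0.66)]
pocket2 tip [([245.9, 187.1], 0.96), ([258.4, 190.7], 0.96), ([220.0, 182.2], 0.74), ([231.6, 183.9], 0.66)]
pocket3 tip [([245.9, 187.1], 0.96), ([258.4, 190.7], 0.96), ([220.0, 182.2], 0.74), ([231.6, 183.9], 0.66)]
beam tip [([225.3, 191.5], 0.61)]
tray tip [([366.1, 238.6], 0.7)]
spare_a tip [([337.8, 231.9], 0.74), ([400.4, 245.6], 0.46)]
   spot [([338.8, 222.2], 0.52), ([402.1, 238.4], 0.44), ([232.3, 198.3], 0.35)]
vial_a tip [([243.4, 187.3], 0.64), ([260.7, 189.9], 0.59)]
   spot [([257.7, 180.7], 0.48
[... 1204 characters left out ...]
0.79), ([339.4, 249.2], 0.64), ([338.9, 249.8], 0.17)]
beam tip [([348.4, 214.8], 0.9)]
tray tip [([211.9, 236.9], 0.64)]
spare_a tip [([187.8, 237.3], 0.61), ([242.8, 235.3], 0.55)]
   spot []
vial_a tip [([338.8, 249.7], 0.72), ([323.9, 251.0], 0.63), ([337.9, 250.3], 0.52)]
   spot [([325.3, 249.1], 0.53), ([341.8, 251.8], 0.45)]
cell tip [([213.7, 246.2], 0.75), ([173.7, 293.4], 0.66), ([217.0, 294.2], 0.65)]
   spot [([168.8, 294.1], 0.62), ([214.6, 246.1], 0.51)]
cell_mid tip [([211.5, 244.3], 0.61), ([173.0, 291.3], 0.54), ([212.5, 295.7], 0.38)]
wash_bottle tip [([122.0, 227.1], 0.78)]
beaker tip [([454.5, 230.8], 0.86)]
petri_dish tip [([321.8, 250.6], 0.72), ([303.0, 150.0], 0.59)]
```

View pics/scene0.png

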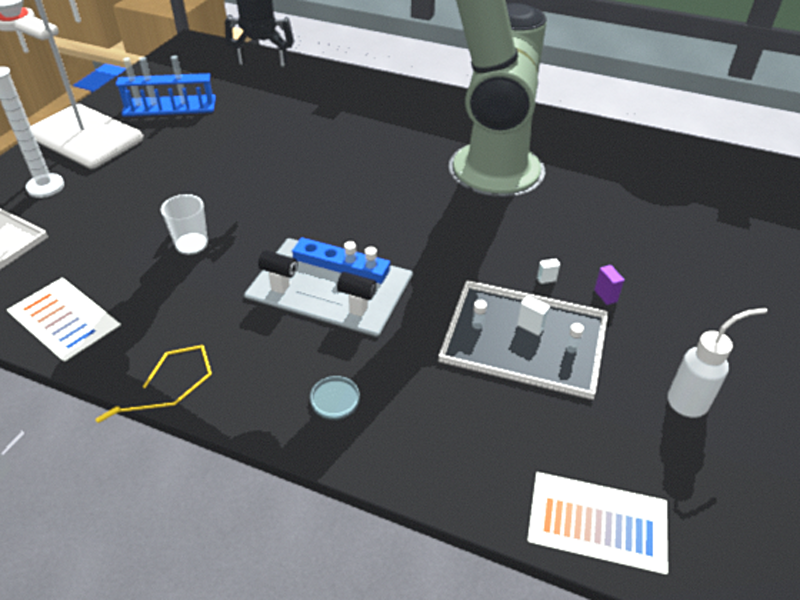

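View pics/top0.png

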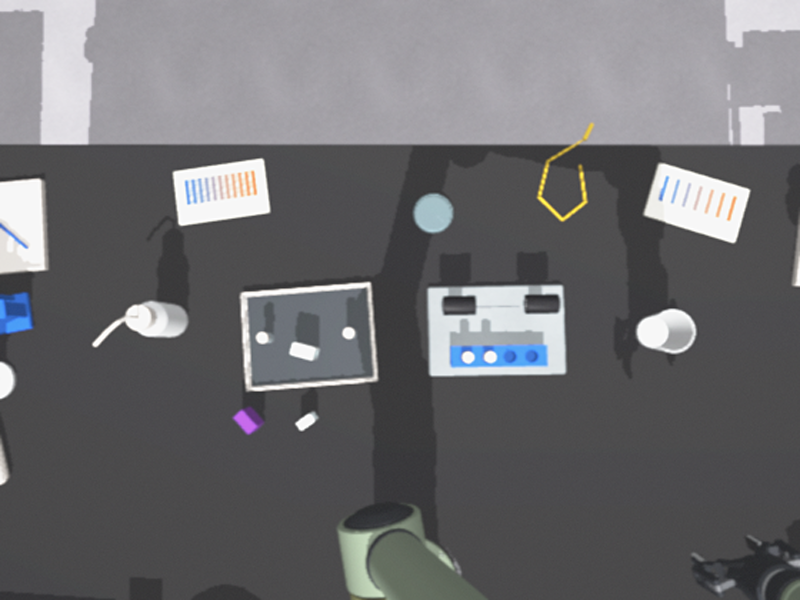

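The scene view (800 px scale) shows three cell-like blocks: white in the tray at (533,315), a smaller white one outside it at (548,270) and a purple one at (609,285). The white one in the tray fits, being not purple and the larger of the whites. The empty pockets are the two right-hand ones at top (510,356) and (531,356). The spares are at top (262,338) and (348,333). Next I fit the poses and confirm in one crop.

```bash
cat > h.py <<'E'
from cell import *
import cv2, numpy as np
from scipy.optimize import minimize
U=4
def proj(f,P):
    P=np.atleast_2d(P); T=np.linalg.inv(f['cam_to_world']); p=P@T[:3,:3].T+T[:3,3]
    return np.c_[f['fx']*p[:,0]/p[:,2]+f['cx'], f['fy']*p[:,1]/p[:,2]+f['cy']]
def box(p,xr,yr,zr):
    c,s=np.cos(p[2]),np.sin(p[2])
    return np.array([[p[0]+c*x-s*y,p[1]+s*x+c*y,z] for x in xr for y in yr for z in zr])
def cyl(p,r,zr):
    a=np.linspace(0,2*np.pi,40,endpoint=False)
    return np.array([[p[0]+r*np.cos(t),p[1]+r*np.sin(t),z] for t in a for z in zr])
class View:
    def __init__(s,f,world_c,half,test):
        s.f=f; c=proj(f,world_c)[0].astype(int); s.o=np.maximum(c-half,0)
        im=f['img'][s.o[1]:c[1]+half,s.o[0]:c[0]+half]
        s.im=cv2.resize(im,None,fx=U,fy=U,interpolation=cv2.INTER_CUBIC)
        s.m=test(s.im.astype(int)).astype(np.uint8); s.w=np.ones_like(s.m)
    def px(s,P): return (proj(s.f,P)-s.o+.5)*U-.5
    def hull(s,P):
        m=np.zeros_like(s.m); h=cv2.convexHull(s.px(P).astype(np.float32))
        cv2.fillConvexPoly(m,np.round(h*16).astype(np.int32),1,shift=4); return m
    def keep_blob(s,P):
        n,l=cv2.connectedComponents(s.m); q=s.hull(P)*s.m; k=np.bincount(l[q>0]).argmax(); s.m=(l==k).astype(np.uint8)
    def err(s,P): return ((s.hull(P)^s.m)*s.w).sum()/U/U
def fit(views,shape,p0,d):
    p0=np.array(p0,float); S=np.vstack([p0]+[p0+np.eye(len(p0))[i]*d[i] for i in range(len(p0))])
    r=minimize(lambda p:sum(v.err(shape(p)) for v in views),p0,method='Nelder-Mead',options=dict(initial_simplex=S,xatol=1e-5,fatol=.01))
    return r.x,r.fun
white=lambda t:(lambda i:(i.min(2)>t))
def ray(f,px,z):
    d=f['cam_to_world'][:3,:3]@[(px[0]-f['cx'])/f['fx'],(px[1]-f['cy'])/f['fy'],1]; o=f['cam_to_world'][:3,3]
    return (o+d*(z-o[2])/d[2])[:2]
E
cat > m1.py <<'E'
from h import *
F={c:grab_frame(c) for c in ['scene','top']}
S=[]
t=F['top']
def show(v,P): 
    im=v.im.copy(); cv2.polylines(im,[np.round(cv2.convexHull(v.px(P).astype(np.float32))).astype(np.int32)],True,(255,0,0),1); return im
def run(name,shape,p0,d,z,half,test,blob=True,mask=None):
    out=[]; vs=[View(F[c],[p0[0],p0[1],z],half,test) for c in F]
    for v in vs:
        if blob: v.keep_blob(shape(p0))
        if mask: 
            for M in mask(p0): v.w[v.hull(M)>0]=0
    for sel in [[0],[1],[0,1]]:
        p,e=fit([vs[i] for i in sel],shape,p0,d); out.append(p); print(name,['scene','top','both'][sel[0] if len(sel)==1 else 2],np.round(p,4),round(e,1))
    for v in vs: S.append(cv2.resize(show(v,shape(out[-1])),(260,260)))
cap=lambda p:cyl(p,.011,(.046,.064))
for n,px in [('spareL',(183.5,236.5)),('spareR',(243.5,233))]:
    run(n,cap,ray(t,px,.06),[.006,.006],.055,14,white(150))
cb=lambda p:box(p,(-.023,.023),(-.012,.012),(.004,.064))
run('cell',cb,[*ray(t,(213,246),.05),1.3],[.006,.006,.2],.034,24,white(120))
run('cell',cb,[*ray(t,(213,246),.05),1.9],[.006,.006,.2],.034,24,white(120))
base=lambda p:box(p,(-.095,.095),(-.145,.145),(0,.012))
mask=lambda p:[box(p,(-.082,-.028),(-.105,.105),(.012,.08)),box(p,(.025,.075),(-.125,.125),(.012,.1)),box(p,(-.095,.0),(-.11,.11),(.011,.013))]
p0=[*ray(t,(348,231),.012),0.]
run('phot',base,p0,[.006,.006,.05],.01,75,white(95),mask=mask)
blk=lambda p:box(p,(-.077,-.033),(-.1,.1),(.012,.038))
blue=lambda i:(i[:,:,2]-i[:,:,0]>50)
mask=lambda p:[box([p[0]-.055,p[1]+y,0],(-.013,.013),(-.013,.013),(.036,.075)) for y in (-.0675,-.0225,.0225,.0675)]+[box(p,(.025,.075),(-.125,.125),(.012,.1))]
run('block',blk,p0,[.006,.006,.05],.03,55,blue,blob=False,mask=mask)
S=S[:4]+S[6:]
cv2.imwrite('pics/fit.png',np.vstack([np.hstack(S[0:3]),np.hstack(S[3:6]),np.hstack((S[6:]+[S[0]*0]*3)[:3])])[:,:,::-1][:,:] )
E
python3 m1.py; python3 -c "
import cv2;i=cv2.imread('pics/fit.png');print(i.shape);cv2.imwrite('pics/fit.png',cv2.resize(i,(600,600)))"
```

```text
spareL scene [0.516  0.3032] 510.9
spareL top [0.5175 0.3042] 16.2
spareL both [0.5161 0.3029] 527.4
spareR scene [0.5287 0.1251] 8.7
spareR top [0.5286 0.1244] 17.7
spareR both [0.5285 0.1251] 26.9
cell scene [0.4899 0.2193 1.2256] 1079.6
cell top [0.49   0.2199 1.2325] 49.1
cell both [0.4901 0.2192 1.1904] 1129.2
cell scene [0.4851 0.2195 2.0351] 1088.4
cell top [0.4904 0.2208 1.2234] 49.1
cell both [0.4885 0.2206 1.8261] 1206.2
phot scene [ 0.5371 -0.1876  0.0261] 53.4
phot top [ 0.5393 -0.1853  0.0282] 98.9
phot both [ 0.5378 -0.1873  0.0328] 195.2
block scene [ 0.5379 -0.1874  0.0126] 5.8
block top [ 0.5398 -0.1879  0.0163] 44.9
block both [ 0.5397 -0.1863  0.0329] 48.5
(780, 780, 3)
```

View pics/fit.png

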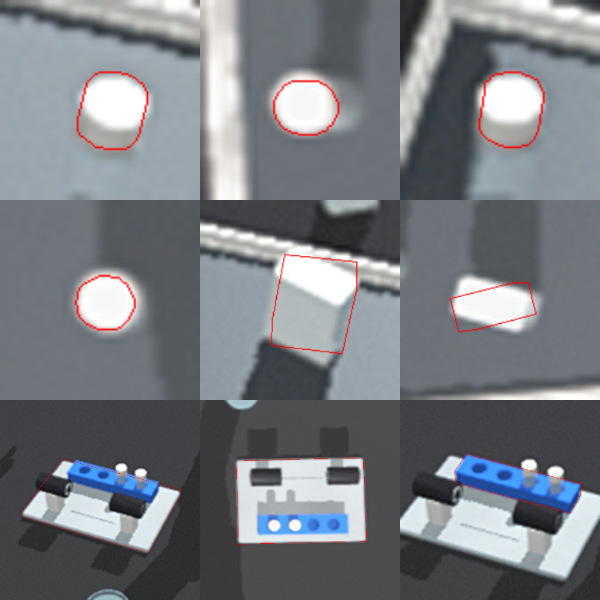

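The crop confirms the cell: a large white block in the tray, with the smaller white one behind it outside the wall. The photometer fits agree within about 2 mm. The cell's scene mask merged with the tray wall, so I refit it from its top face. I also fit the seated caps and the pocket mouths.

```bash
cat > m2.py <<'E'
from h import *
F={c:grab_frame(c) for c in ['scene','top']}; t=F['top']; S=[]
def pt(c,px800): return np.array(px800)/800*560
def run(name,shape,p0,d,z,half,test):
    for c in F:
        q=p0[c] if isinstance(p0,dict) else p0
        v=View(F[c],[q[0],q[1],z],half,test); v.keep_blob(shape(q))
        p,e=fit([v],shape,q,d); print(name,c,np.round(p,4),round(e,1),'area',round(v.m.sum()/16,1))
        im=v.im.copy(); cv2.polylines(im,[np.round(cv2.convexHull(v.px(shape(p)).astype(np.float32))).astype(np.int32)],True,(255,0,0),1)
        S.append(cv2.resize(im,(300,300)))
cap=lambda p:cyl(p,.011,(.056,.074))
mouth=lambda p:cyl(p,.0135,(.038,))
dark=lambda i:(i[:,:,2]<150)&(i[:,:,2]-i[:,:,0]>20)
for n,px in [('cap1',(468,357)),('cap2',(490,357))]: run(n,cap,ray(t,pt('',px),.07),[.005,.005],.065,10,white(150))
for n,a in [('mouth1',(510,356)),('mouth2',(531,356))]: run(n,mouth,ray(t,pt('',a),.038),[.005,.005],.038,8,dark)
top=lambda p:box(p,(-.023,.023),(-.012,.012),(.064,))
full=lambda p:box(p,(-.023,.023),(-.012,.012),(.004,.064))
run('celltop',top,[.49,.22,1.35],[.005,.005,.1],.05,20,white(238))
run('cellfull',full,[.49,.22,1.35],[.005,.005,.1],.05,20,white(150))
for c,b in [('scene',(375,220)),('top',(213,246))]:
    i=F[c]['img'][int(b[1])-12:int(b[1])+14:2,int(b[0])-14:int(b[0])+16:2].min(2); print(i)
cv2.imwrite('pics/fit2.png',cv2.resize(np.vstack([np.hstack(S[4:8]),np.hstack(S[8:12])]),(800,400))[:,:,::-1])
E
python3 m2.py
```

```text
cap1 scene [ 0.4818 -0.1208] 10.7 area 63.2
cap1 top [ 0.4827 -0.1205] 12.6 area 66.0
cap2 scene [ 0.4839 -0.1656] 9.3 area 62.6
cap2 top [ 0.4838 -0.1661] 12.6 area 67.8
mouth1 scene [ 0.4833 -0.2106] 32.2 area 14.2Traceback (most recent call last):
  File "m2.py", line 15, in <module>
    for n,a in [('mouth1',(510,356)),('mouth2',(531,356))]: run(n,mouth,ray(t,pt('',a),.038),[.005,.005],.038,8,dark)
                                                            ~~~^^^^^^^^^^^^^^^^^^^^^^^^^^^^^^^^^^^^^^^^^^^^^^^^^^^^^^
  File "m2.py", line 7, in run
    v=View(F[c],[q[0],q[1],z],half,test); v.keep_blob(shape(q))
                                          ~~~~~~~~~~~^^^^^^^^^^
  File "h.py", line 25, in keep_blob
    n,l=cv2.connectedComponents(s.m); q=s.hull(P)*s.m; k=np.bincount(l[q>0]).argmax(); s.m=(l==k).astype(np.uint8)
                                                         ~~~~~~~~~~~~~~~~~~~~~~~~~~^^
ValueError: attempt to get argmax of an empty sequence
```

```bash
sed -i "s/^dark=.*/dark=lambda i:(lambda b,k:(b<cv2.threshold(b[k].astype(np.uint8),0,255,cv2.THRESH_OTSU)[0])\&k)(i[:,:,2],i[:,:,2]-i[:,:,0]>30)/; s/'top'\]}; t=/'top']}; F={k:F[k] for k in F}; t=/; s/np.hstack(S\[4:8\]),np.hstack(S\[8:12\])/np.hstack(S[4:8]),np.hstack(S[8:12])/" m2.py; sed -i "s/mouth,ray(t,pt('',a),.038),\[.005,.005\],.038,8/mouth,ray(t,pt('',a),.038),[.005,.005],.038,7/" m2.py; python3 m2.py
```

```text
cap1 scene [ 0.4818 -0.1208] 10.9 area 63.0
cap1 top [ 0.4827 -0.1205] 12.7 area 66.1
cap2 scene [ 0.484  -0.1656] 9.5 area 62.4
cap2 top [ 0.4838 -0.1661] 12.6 area 67.8
mouth1 scene [ 0.4863 -0.2082] 16.9 area 29.7
mouth1 top [ 0.4827 -0.2112] 21.4 area 47.1
mouth2 scene [ 0.4904 -0.2528] 16.9 area 28.8
mouth2 top [ 0.484  -0.2563] 22.6 area 45.9
celltop scene [0.4944 0.2191 1.3095] 20.4 area 139.2
celltop top [0.4911 0.2171 1.3238] 7.3 area 140.1
cellfull scene [0.4872 0.2152 1.5538] 392.3 area 783.8
cellfull top [0.4903 0.221  1.2536] 23.8 area 204.1
[[160 187 197 254 255 255 251 227 225 248 255 135 117  73  51]
 [ 65  53 182 255 255 255 255 255 255 181 165 196 242 224 255]
 [150 142 248 255 255 255 255 255 255 255 255 203 165 169 170]
 [145 153 176 191 255 255 255 255 255 255 255 255 135 146 199]
 [148 153 178 176 174 194 255 255 255 255 255 253 129  63  58]
 [146 159 179 177 178 177 173 194 255 255 255 142 156 159 154]
 [148 165 179 178 178 178 181 174 173 186 137 152 156 157 158]
 [146 171 178 179 179 178 177 175 179 170 135 157 158 155 155]
 [146 178 177 178 178 178 176 179 1
[... 400 characters left out ...]
1 111]
 [110 110 109 109 100  80  83  83  85  83  85  84  95 112 110]
 [110 108 126 249 253 226 172 116  92  84  82  82  97 110 112]
 [108 108 159 249 248 248 249 252 247 219 146 104 101 112 110]
 [108 107 226 248 247 247 247 247 248 248 251 209 157 112 111]
 [110 114 250 248 247 247 247 247 247 247 249 201 147 110 111]
 [110 110 182 248 251 249 248 247 247 248 240 189 127 110 112]
 [109 110 108 106 119 168 226 252 251 250 214 155 114 111 112]
 [110 112 110 110 111 110 108 109 132 180 134 116 111 111 109]
 [109 110 110 110 110 113 111 111 111 108 110 110 112 112 111]
 [110 110 110 109 111 111 111 111 110 111 112 111 112 111 111]
 [110 110 109 109 111 111 110 112 111 112 111 110 111 112 110]]
```

View pics/fit2.png

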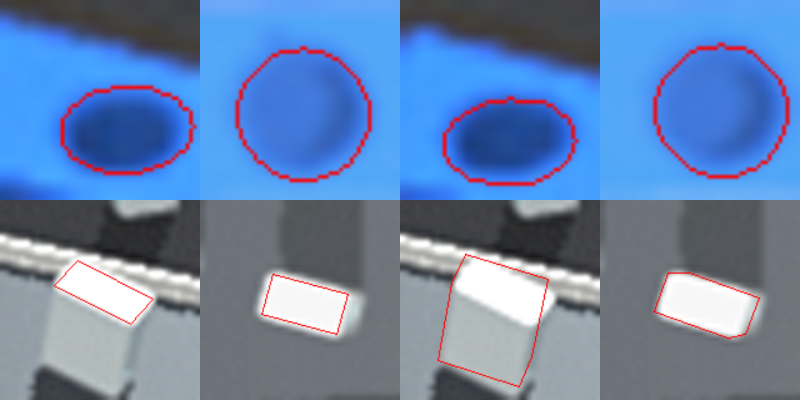

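The mouths and the cell's top face (yaw about 1.32 rad) fit well. The caps give a row with 45.2 mm spacing, which is right. The empty pockets are at about (0.484,-0.211) and (0.485,-0.256), and the beam at about (0.589,-0.187). Now I pick the first spare and check it above the pocket.

```bash
cat >> h.py <<'E'
from scipy.spatial.transform import Rotation as Ro
def down(a):  # tool z down, tool x at angle a in the world xy plane
    c,s=np.cos(a),np.sin(a); return Ro.from_matrix(np.array([[c,s,0],[s,-c,0],[0,0,-1.]])).as_rotvec()
YAW=.017
def best(a,p):
    q=[(ik(p,down(x)),x) for x in (a,a+np.pi)]; q=[(np.abs(k[0]-0)*0+abs(k[5]),x) for k,x in q if k is not None]
    return min(q)[1]
def st(m=''):
    s=get_state(); print(m,round(s['clock'],2),np.round(s['position'],4),np.round(s['eef_rot'],3),'F',np.round(s['contact_force'],1),'gap',round(s['finger_gap'],3),'q6',round(s['q'][5],2))
E
python3 - <<'E'
from h import *
sp=[.5286,.1249]
for a in (YAW,YAW+np.pi):
    print(a,[np.round(ik(p,down(a)),2) if ik(p,down(a)) is not None else None for p in ([*sp,.16],[.5165,.3035,.16],[.485,-.256,.16],[.589,-.187,.16])])
    print([np.round(k,2) if (k:=ik([.491,.2175,.16],down(x))) is not None else None for x in (1.32-np.pi/2,1.32+np.pi/2)])
st()
E
```

```text
0.017 [array([ 0.1 ,  0.37, -0.32,  0.88,  0.  ,  1.65]), array([ 0.41,  0.47, -0.16,  0.94,  0.  ,  1.96]), array([-0.62,  0.38, -0.31,  0.88,  0.  ,  0.93]), array([-0.43,  0.5 , -0.11,  0.96,  0.  ,  1.13])]
[array([ 0.28,  0.36, -0.34,  0.87,  0.  ,  2.1 ]), array([ 0.28,  0.36, -0.34,  0.87,  0.  , -1.04])]
3.158592653589793 [array([ 0.1 ,  0.37, -0.32,  0.88,  0.  , -1.49]), array([ 0.41,  0.47, -0.16,  0.94, -0.  , -1.18]), array([-0.62,  0.38, -0.31,  0.88,  0.  , -2.21]), array([-0.43,  0.5 , -0.11,  0.96,  0.  , -2.01])]
[array([ 0.28,  0.36, -0.34,  0.87,  0.  ,  2.1 ]), array([ 0.28,  0.36, -0.34,  0.87,  0.  , -1.04])]
 2.1 [ 0.1734 -0.5219  0.2312] [-2.548  1.838  0.   ] F [-0.4 -0.2  0.2] gap 1.004 q6 1.44
```

```bash
cat >> h.py <<'E'
def pick(x,y,a,z,N):
    movep([x,y,.15],down(a)); st('above')
    move_l([x,y,z],.12); grab(N); st('gripped')
    move_l([x,y,.17],.2)
def see(fn,P,half=40):
    o=[]
    for c in ['scene','top']:
        f=grab_frame(c); v=View(f,P,half,white(150)); o.append(cv2.resize(v.im,(400,400)))
    cv2.imwrite(fn,np.hstack(o)[:,:,::-1])
E
python3 - <<'E'
from h import *
pick(.5286,.1249,YAW,.032,40)
movep([.4849,-.2558,.12],down(YAW)); st('over')
see('pics/over1.png',[.4849,-.2558,.10])
E
```

```text
above 4.72 [0.5289 0.1241 0.1501] [3.141 0.025 0.   ] F [-1.1  0.5  1. ] gap 1.001 q6 1.65
gripped 6.46 [0.5287 0.1249 0.0322] [-3.141 -0.027 -0.   ] F [-0.9  0.6  2.1] gap 0.242 q6 1.65
over 8.74 [ 0.4852 -0.2548  0.1199] [-3.141 -0.029  0.   ] F [ 0.   0.8 -0.8] gap 0.245 q6 0.93
```

View pics/over1.png

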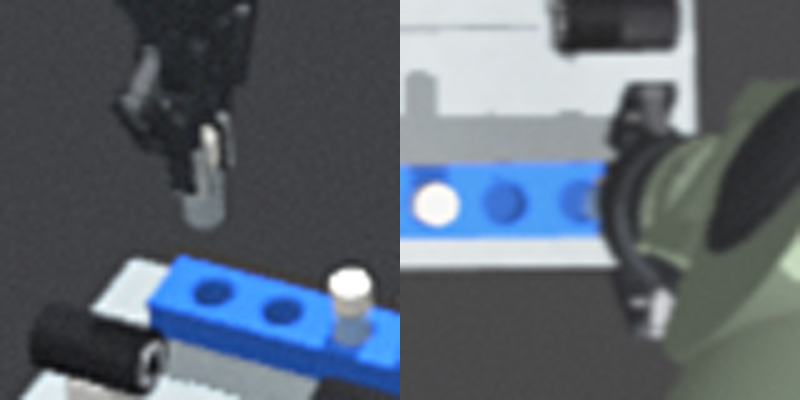

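The left half shows vial 1 upright in the fingers, its foot at about (205,215), above the far pocket at about (212,292). The gap of 0.245 fits a 22 mm vial. Now I descend with a force guard.

```bash
python3 - <<'E'
from h import *
x,y=.4849,-.2558
move_l([x,y,.072],.1); sleep(.2); st('above mouth')
print(move_l([x,y,.0405],.04,until_force=12)); st('down')
see('pics/in1.png',[x,y,.06],30)
E
```

```text
above mouth 9.68 [ 0.4854 -0.2562  0.0728] [3.141e+00 2.700e-02 2.000e-03] F [ 0.9  1.  -0.2] gap 0.242 q6 0.93
True
down 10.39 [ 0.4852 -0.2554  0.0422] [-3.141e+00 -2.700e-02 -1.000e-03] F [-1.6  0.9  5.8] gap 0.247 q6 0.93
```

View pics/in1.png

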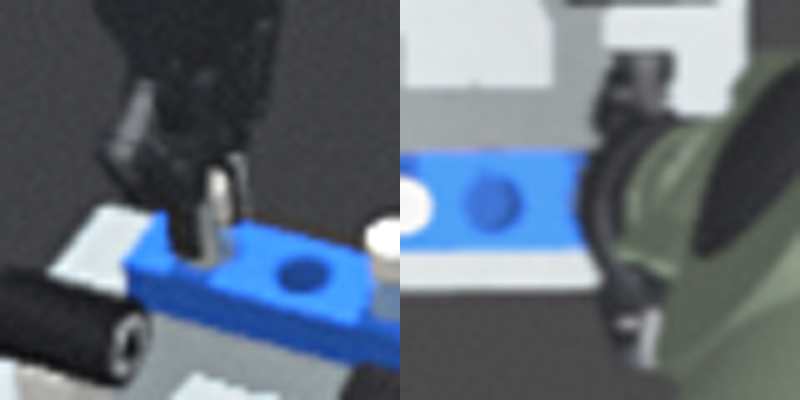

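Vial 1 went down to TCP z 0.0422, against 0.042 expected at the floor, with little side force. I release it, pick spare 2 and check vial 1 on the way.

```bash
cat > v.py <<'E'
from h import *
cap=lambda p:cyl(p,.011,(.056,.074))
def check(lst):
    for c in ['scene','top']:
        f=grab_frame(c)
        for x,y in lst:
            try:
                v=View(f,[x,y,.065],10,white(150)); v.keep_blob(cap([x,y])); p,e=fit([v],cap,[x,y],[.005,.005]); print(c,np.round(p,4),round(e,1))
            except Exception as ex: print(c,'no',ex)
E
python3 - <<'E'
from v import *
let_go(); x,y=.4849,-.2558
move_l([x,y,.15],.2); st('up')
pick(.517,.3038,YAW,.032,40); st('picked')
check([(.4822,-.1206),(.4838,-.1658),(.4849,-.2558)])
x,y=.4843,-.2108
movep([x,y,.13],down(YAW)); move_l([x,y,.072],.1); sleep(.2); st('above mouth')
print(move_l([x,y,.0405],.04,until_force=12)); st('down')
E
```

```text
up 11.82 [ 0.4844 -0.2555  0.1492] [-3.139 -0.027 -0.   ] F [ 0.1 -1.   0.2] gap 1.002 q6 0.93
above 13.84 [0.5175 0.3028 0.15  ] [3.141 0.024 0.   ] F [-0.2  0.1 -0.2] gap 1.0 q6 1.96
gripped 15.57 [0.5171 0.3039 0.0322] [-3.141 -0.027 -0.   ] F [-1.  -0.8  2.7] gap 0.241 q6 1.96
picked 16.42 [0.5163 0.3035 0.1689] [ 3.141e+00  2.700e-02 -2.000e-03] F [ 0.1 -0.9 -1.7] gap 0.24 q6 1.96
scene [ 0.4827 -0.1205] 10.1
scene [ 0.484  -0.1656] 7.9
scene [ 0.485  -0.2572] 9.4
top [ 0.4815 -0.1212] 11.9
top [ 0.4838 -0.1658] 11.2
top [ 0.4847 -0.2578] 9.3
above mouth 19.32 [ 0.4849 -0.2111  0.0727] [3.141e+00 2.700e-02 2.000e-03] F [-0.5 -0.2 -0.3] gap 0.241 q6 1.0
True
down 20.03 [ 0.4841 -0.2103  0.0422] [-3.14e+00 -2.70e-02  1.00e-03] F [-0.1  0.8  5.3] gap 0.243 q6 1.0
```

Vial 1 shows seated in both cameras (cap fits at z 0.074), and vial 2 has gone to the same depth. I release vial 2 and take the cell by its long faces, re-measuring the cell while clear of it.

```bash
python3 - <<'E'
from v import *
let_go(); x,y=.4843,-.2108
move_l([x,y,.16],.2)
a=1.32-np.pi/2
movep([.491,.2175,.17],down(a)); st()
check([(.4822,-.1206),(.4838,-.1658),(.4843,-.2108),(.4849,-.2558)])
move_l([.491,.2175,.10],.15)
see('pics/cellabove.png',[.491,.2175,.06],30)
E
```

```text
22.99 [0.4912 0.2167 0.1697] [ 3.116e+00 -3.940e-01 -1.000e-03] F [-0.4  0.4 -0.3] gap 0.998 q6 2.1
scene [ 0.4827 -0.1205] 10.9
scene [ 0.4833 -0.1659] 9.3
scene [ 0.4836 -0.2122] 10.2
scene [ 0.485  -0.2572] 10.1
top [ 0.4818 -0.1212] 10.6
top [ 0.4831 -0.1658] 10.2
top [ 0.4836 -0.2123] 8.8
top [ 0.4847 -0.2573] 8.2
```

View pics/cellabove.png

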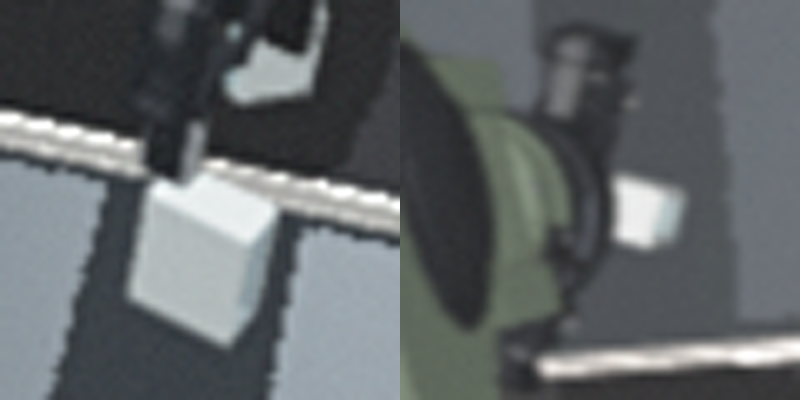

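All four caps fit at seated height in both cameras, about 45 mm apart. The picture shows the frosted long face towards the camera at (190,260) and the bluish clear window at (255,265). In the top half the fingers at (585,50) and (530,355) straddle the long faces. Now I grasp the cell.

```bash
python3 - <<'E'
from h import *
print(move_l([.491,.2175,.024],.1,until_force=10)); st('low')
grab(40); st('grip')
move_l([.491,.2175,.22],.2); sleep(.2); st('up')
for c in ['scene','top']:
    f=grab_frame(c)
    print(c,[(np.round(d['centre'],1).tolist(),round(d['score'],2)) for d in tip_of(c,'cell_mid')][:3])
see('pics/cellheld.png',[.491,.2175,.235],40)
E
```

```text
False
low 24.72 [0.4915 0.2177 0.0245] [-3.117e+00  3.930e-01 -1.000e-03] F [-0.3  0.3 -0.4] gap 1.004 q6 2.1
grip 25.3 [0.4912 0.2176 0.0243] [-3.117e+00  3.930e-01 -1.000e-03] F [-0.4 -0.1  3.5] gap 0.277 q6 2.1
up 26.63 [0.4904 0.2173 0.2189] [ 3.116e+00 -3.930e-01 -3.000e-03] F [ 1.3 -0.1 -1.3] gap 0.277 q6 2.1
scene [([382.7, 190.5], 0.64), ([383.8, 165.4], 0.6), ([424.3, 196.9], 0.59)]
top [([169.8, 294.3], 0.55), ([195.1, 247.6], 0.47), ([215.1, 291.4], 0.4)]
```

View pics/cellheld.png

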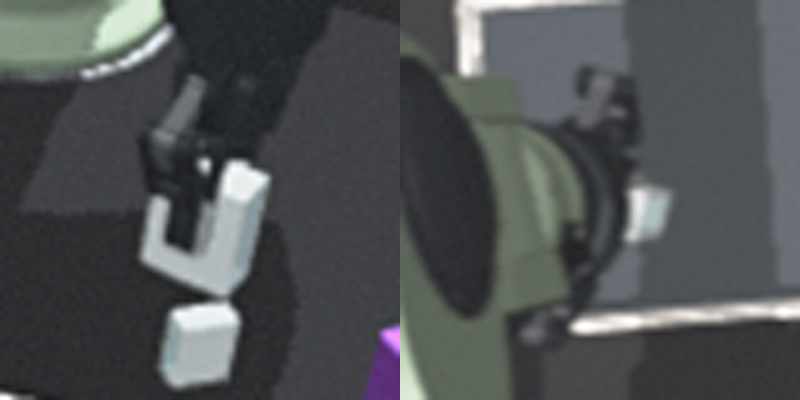

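The cell is held by its frosted faces (gap 0.277, about 24 mm), upright and clear of the tray. I go above the beam, measure the held cell against the beam in the camera frame, then lower it.

```bash
cat > c.py <<'E'
from h import *
def cellfit(fn=None):
    s=get_state(); p=np.array(s['position']); f=grab_frame('scene')
    shape=lambda q:box([q[0],q[1],np.pi/2+YAW],(-.023,.023),(-.012,.012),(p[2]-.0203+q[2],p[2]+.0397+q[2]))
    v=View(f,[p[0],p[1],p[2]+.01],26,lambda i:(i.min(2)>120))
    w=v.hull(shape([p[0],p[1],0])); near=cv2.dilate(w,np.ones((25,25)))
    v.m&=near; v.keep_blob(shape([p[0],p[1],0]))
    h=cv2.convexHull(cv2.findNonZero(v.m)); cv2.fillConvexPoly(v.m,h,1)
    q,e=fit([v],lambda q:shape([p[0],q[0],q[1]]),[p[1],0],[.004,.004])
    print('tcp',np.round(p,4),'cell y, dz',np.round(q,4),'err',round(e,1),'of',round(v.m.sum()/16))
    if fn:
        im=v.im.copy(); cv2.polylines(im,[np.round(cv2.convexHull(v.px(shape([p[0],*q])).astype(np.float32))).astype(np.int32)],True,(255,0,0),1)
        cv2.imwrite(fn,np.hstack([cv2.resize(im,(400,400)),cv2.cvtColor(cv2.resize(v.m*255,(400,400)),cv2.COLOR_GRAY2BGR)])[:,:,::-1])
    return q
E
python3 - <<'E'
from c import *
for c in ['top','scene']:
    f=grab_frame(c); d=tip_of(c,'beam'); print(c,[(np.round(ray(f,k['centre'],.075),4),round(k['score'],2)) for k in d][:2])
movep([.5885,-.1865,.2],down(YAW)); sleep(.3); st('over beam')
for c in ['top','scene']:
    f=grab_frame(c); d=tip_of(c,'beam'); print(c,[(np.round(ray(f,k['centre'],.075),4),round(k['score'],2)) for k in d][:2])
cellfit('pics/cf.png')
E
```

```text
top [(array([ 0.5864, -0.1839]), 0.69)]
scene [(array([ 0.594, -0.19 ]), 0.84)]
over beam 28.97 [ 0.5887 -0.1857  0.2001] [-3.141 -0.029 -0.   ] F [-0.4 -0.5 -2.1] gap 0.275 q6 1.13
top [(array([ 0.5922, -0.1888]), 0.73), (array([ 0.477, -0.113]), 0.24)]
scene [(array([ 0.5895, -0.1765]), 0.94)]
tcp [ 0.5886 -0.1863  0.2001] cell y, dz [-0.1859 -0.0084] err 107.1 of 481
```

View pics/cf.png

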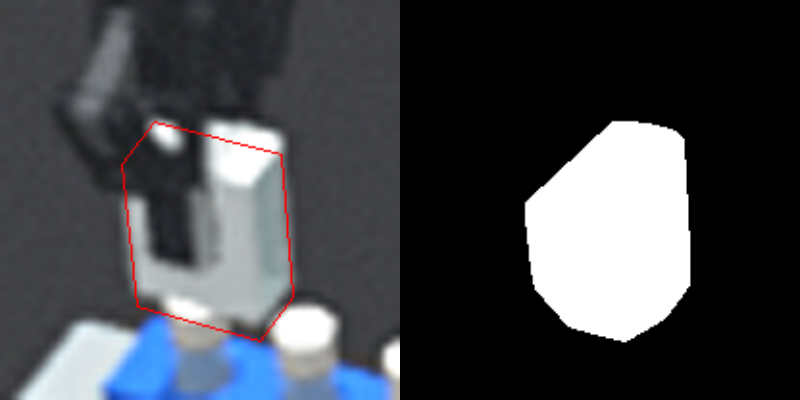

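Only the lower middle of the cell is unoccluded here; the finger covers the upper left and a vial cap merges in at the bottom. I refit y on that band alone, with z known from the grasp.

```bash
sed -i "s/^    h=cv2.convexHull(cv2.find.*/    band=v.hull(box([p[0],p[1],YAW],(-.015,.015),(-.08,.08),(p[2]-.008,p[2]+.004)))\n    b=v.px(np.array([[p[0]+.012,p[1],p[2]-.012],[p[0]+.012,p[1],p[2]+.006]]))[:,1]; v.w[:int(b[1])]=0; v.w[int(b[0]):]=0\n    h=cv2.convexHull(cv2.findNonZero(v.m*v.w)); cv2.fillConvexPoly(v.m,h,1)/; s/q,e=fit.*/q,e=fit([v],lambda q:shape([p[0],q[0],0]),[p[1]],[.004]); q=[q[0],0]/; /band=/d" c.py
python3 - <<'E'
from c import *
movep([.5885,-.1865,.225],down(YAW)); sleep(.3)
for k in range(3): cellfit('pics/cf2.png')
E
```

```text
tcp [ 0.5881 -0.1864  0.2242] cell y, dz [-0.1856  0.    ] err 204.7 of 342
tcp [ 0.5881 -0.1864  0.2243] cell y, dz [-0.1856  0.    ] err 207.9 of 341
tcp [ 0.5882 -0.1864  0.2244] cell y, dz [-0.1861  0.    ] err 209.0 of 339
```

View pics/cf2.png

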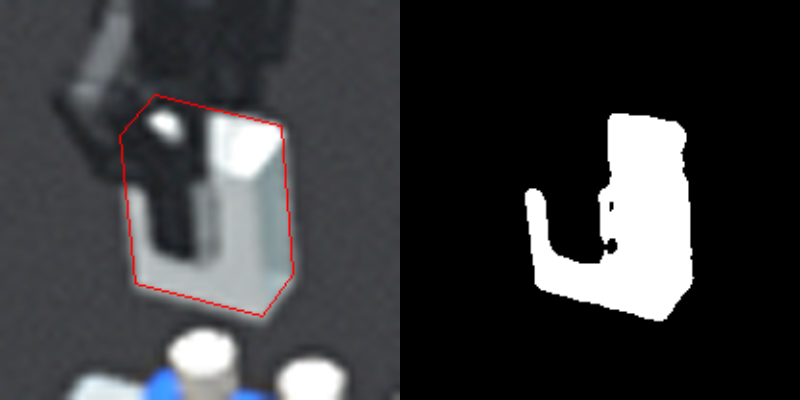

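With y free and z fixed, the outline matches the cell's left, bottom and right edges, so the cell is centred on the TCP within about 1 mm. Lowering it into the light path.

```bash
python3 - <<'E'
from v import *
x,y=.5886,-.1866
move_l([x,y,.16],.15,rot=down(.018)); print(move_l([x,y,.0648],.08,until_force=10)); sleep(.8); st('final'); sleep(.4); st('later')
check([(.4822,-.1206),(.4838,-.1658),(.4843,-.2118),(.4849,-.2568)])
see('pics/final.png',[x,y,.06],50)
E
```

```text
False
final 32.64 [ 0.5886 -0.1866  0.0648] [-3.141 -0.028  0.   ] F [-0.9 -0.9 -0.9] gap 0.279 q6 1.13
later 33.04 [ 0.5886 -0.1866  0.0648] [3.141 0.028 0.   ] F [ 0.3  0.5 -0.9] gap 0.275 q6 1.13
scene [ 0.4816 -0.1209] 10.6
scene [ 0.4839 -0.1656] 8.9
scene [ 0.4769 -0.2018] 49.1
scene no attempt to get argmax of an empty sequence
top [ 0.4819 -0.1212] 10.4
top no attempt to get argmax of an empty sequence
top no attempt to get argmax of an empty sequence
top no attempt to get argmax of an empty sequence
```

View pics/final.png

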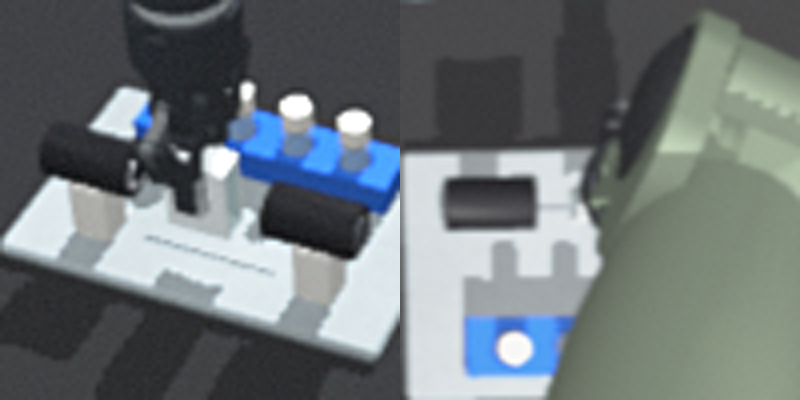

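The final picture (left half) shows the cell between the barrel faces at about (138,178) and (262,215). Their midpoint is about (200,197) and the cell spans about 165–240, so it is centred. The arm is still and contact-free, so I hand in.

```bash
python3 -c "
from cell import *
print(sign_off(), get_state()['clock'])"
```

```text
the job is handed in; nothing more can be done
the job is handed in; nothing more can be done
```

The job is done and handed in at about 33 s on the robot's clock. Both spare vials are in the two empty pockets, and the glass cell is held in the light path by its frosted long faces.

- **Vials:** Each stopped at tool height 0.0422 m, against 0.042 m expected at the pocket floor, with little side force. After both were placed, all four caps fitted at seated height in both cameras, about 45 mm apart.
- **Cell:** It is upright, with its clear windows facing the lamp and sensor. The tool was steady at (0.5886, -0.1866, 0.0648) with under 1.5 N on it. The final scene picture shows the cell centred between the barrels, to within an estimated 1–2 mm.

**Checks that failed or disagreed:**
- **Final cap check:** With the cell in place, the arm hid the two new vials from both cameras and one of the original vials from the top camera. The check of all four is from before I took the cell.
- **Beam position:** The network's beam estimates scattered by 5–10 mm, so I took the position from the pocket row instead.
- **Cell fit:** The outline fit of the held cell had a high error because a finger covered part of it. I checked it by eye against the cell's edges.
- **Camera against robot:** The two frames differed by 1–2 mm in y at the pockets.

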